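# Register a brass blank in the corner of an aligning plate with a push block

## Task

First lift the small black tray of cutters off the aligning plate and stand it upright on the bench. Then take the wooden push block by its handle and, touching the brass blank only with the block, slide the blank into the square corner until its long edge lies flush against the long fence and its short edge against the short fence. Finally stand the push block upright on the bench, off the aligning plate, and let go; leave the glass jar, the oil cup and the tin where they are.

Things in the scene. Friction and masses are not known exactly. Their poses are not given: they have to be found in the camera images.
- square: Aligning plate fixed on the bench: aluminium slab 180 (x) x 200 (y) x 8 mm, two dark steel fences 12 mm wide, 6 mm above the slab. Long fence: along y, full 200 mm, at the -x edge (towards the robot), inner face x = -78 mm. Short fence: along x from -74 to +50 mm at the -y edge (right), inner face y = -88 mm. Other sides open. Origin: centre of underside.
- corner (a point): Inner corner of the two fences, where the blank's corner belongs, at the height of the slab's top (8 mm above the bench). Axes as the aligning plate's: the long fence runs along +y from here, the short fence along +x.
- blank_center (a point): Centre of the brass blank, a loose flat plate 54 (its x) x 80 (its y) x 5 mm, 0.18 kg, lying on the slab (2.5 mm above the slab's top). Home, it is centred 27 mm in x and 40 mm in y from the corner, axes along the aligning plate's; its yaw starts within 35 degrees of that.
- cutter_tray_center (a point): Centre of a small black rubber tray of cutters, 44 (its x) x 60 (its y) x 22 mm high, loose, on the slab near the corner, in the blank's way; 11 mm above its underside, z up. Its firm rims end 14 mm above its underside (8 mm above the fences); cutters reach 22 mm. Grip it outside the rims, across the 44 mm.
- push_block_center (a point): Centre of the wooden push block, the tool, 0.2 kg, standing loose on the bench: a rectangular foot 36 (its x) x 60 (its y) x 16 mm high with a square handle 24 x 24 mm rising from its middle to 95 mm above the underside. This point is 47.5 mm above the underside, inside the handle; z up. Grip the handle from above, push with the sides of the foot.
- jar_clear: Bystander: clear glass jar with sticks in it, 68 mm across, 111 mm high, standing on the bench beyond the open far side of the aligning plate. Origin: centre of its underside.
- oil_cup: Bystander: small glass oil cup in a blue lid, 50 mm across, 54 mm high, on the bench. Origin: centre of its underside.
- tin_putty: Bystander: flat black tin of setting pitch, 61 mm across, 26 mm high, on the bench. Origin: centre of its underside.
- tape_holder: Fixed black tape dispenser on the bench, 47 x 117 x 55 mm high, about 0.60 m or more ahead of the robot, always in the same place. Origin: centre of its underside. The bare bench (z = 0) nearer than it, from x = 0.36 m, is free to stand things on for y up to 0.13 m; from x = 0.50 m it is free for y up to 0.30 m.

How it is judged (in metres and radians):
On the way, in this order (a step that is already met when the one before it is completed fails the run):
1. the tray of cutters stands upright on the bench, let go, off the aligning plate (height (world z) of cutter_tray_center between 0.008 and 0.014 m and angle between cutter_tray_center's own z axis and vertical below 0.1 rad and contact force between the fingers and cutter_tray below 0.1 N), for 0.2 s.
2. the held push block pushes the blank (contact force between push_block and blank above 0.2 N and contact force between the fingers and push_block above 1 N).
3. the blank lies in the corner against both fences (x of blank_center in the frame of corner below 0.0295 m and y of blank_center in the frame of corner below 0.0425 m and angle between the x axis of blank_center and the x axis of corner, either way round below 0.035 rad), for 0.1 s.
At the end, for the whole second after the job is handed in: The blank lies flat in the corner, its centre within 2.5 mm of home from either fence and turned by less than 2 degrees; the tray of cutters and the push block stand upright on the bench, off the slab; all at rest (all of step 3 and x of blank_center in the frame of corner above 0.025 m and y of blank_center in the frame of corner above 0.038 m and z of blank_center in the frame of corner below 0.005 m and height (world z) of cutter_tray_center between 0.008 and 0.014 m and angle between each of cutter_tray_center, push_block_center's own z axis and vertical below 0.1 rad and height (world z) of push_block_center between 0.043 and 0.052 m and linear speed of each of blank, push_block, cutter_tray below 0.01 m/s); the robot touches nothing.
It fails at once if the gripper touches the blank (contact force between the fingers and blank above 1 N).
It fails at once if the glass jar is shifted by more than 20 mm or tipped (distance of jar_clear from where it was at the start of the episode above 0.02 m or angle between jar_clear's own z axis and vertical above 0.3 rad).
It fails at once if the oil cup is shifted by more than 20 mm or tipped (distance of oil_cup from where it was at the start of the episode above 0.02 m or angle between oil_cup's own z axis and vertical above 0.3 rad).
It fails at once if the tin is shifted by more than 20 mm or tipped (distance of tin_putty from where it was at the start of the episode above 0.02 m or angle between tin_putty's own z axis and vertical above 0.3 rad).
It also fails if it takes over 67 s, if anything falls off the work surface, if the arm or the gripper's body presses on something with over 40 N, if the wrist force passes 120 N, or if a joint passes its speed limit or range.

## Robot

A 6-joint arm with a two-finger parallel gripper is mounted at the origin on a cart in front of the work surface, level with it; the furniture and walls round the work are solid. World frame = base frame: x ahead of the robot, y to its left, z up, the work surface at z = 0. Lengths are in m, angles in degrees, forces in N, time in s.
With the tool pointing down it reaches from about 0.35 to 0.875 m from the base axis. Payload 4.2 kg.
Tool frame: the origin (TCP) lies on the centre line of the jaws, within the pads' length; the fingertips stand tip_reach ahead of it and the grasp point (between the pads) is the TCP (tip_reach is the distance from the TCP to the fingertips, in m); z points along the fingers, y is the line along which they close (so a half turn about z gives the same grasp; the last joint's range is limited). The gripper opens to 87 mm and grips with 3 to 60 N. Pads are 19 mm wide; open, the fingers measure 117 mm over their backs; the gripper's body (75 mm by 190 mm) begins 51 mm behind the grasp point.
Start: joints at [-61.845, 22.042, 0.453, 0, -68.411, -14.817], TCP at [0.144, -0.608, 0.242] pointing down, gripper open.
Joint ranges: [-179.83, 179.83], [-69.29, 118.12], [-61.27, 80.66], [-181.25, 117.63], [-171.15, -9.14], [-177.46, 177.46]. Speed limits (degrees/s): [159.86, 159.86, 180, 180, 180, 180].

## Interface

Orientations are given as a 3x3 rotation matrix whose columns are the frame's x, y, z axes.
In Python, from station import sense, capture, finish_job, tip_reach gives the robot as it stands.
- The arm moves only by the tool arm_command, never from a script. Its argument "deltas" is a list of rows, each a list of 7 numbers: the turn, a rotation vector about the tool's x, y, z in rad, then the shift along the tool's x, y, z in cm, then the closure, from -1 (fully open) to 1 (shut), so that 0 is half open. In form: [[rx, ry, rz, dx, dy, dz, hand], ...]. A call has 1 to 8 rows; each row is the pose to reach, as a shift and turn from the pose commanded when the call began, along the tool's axes at that moment; what a row does not reach only later rows make up. A row lasts 1/12 s, in which the tool goes at most 41.7 mm and 7.16 degrees, less where a joint would pass 70% of its speed; a pose out of reach is approached as far as the arm can. A call with a gripper value outside its range is refused whole. The fingers move at their own pace and stop on an object; the grip force is fixed at half the most. Time passes only in rows, so rows that repeat a pose let the fingers close. It gives the time, the measured TCP pose, the force, the opening and the grip force at its end, in the units of the state.
- sense(): the state, without advancing time (a new reading comes with each control period).
- capture(name): name is "scene" or "side" or "wrist"; returns a dict with "pixels" (480x640x3 uint8, blue, green, red), "fovy" (degrees; the focal length in pixels is half the picture's height over the tangent of half this angle, whatever the lens; pixels are square), "cx", "cy" (the principal point, pixels), "rvec" (rotation vector, rad) and "tvec" (3), from world to camera coordinates, as OpenCV has them. Camera axes: x right, y down, z forward; pixel columns grow to the right and rows downward; lengths in m; the calibration is good to about 2 mm. A picture is of the moment at which its call begins. There is no depth.
- finish_job(): hands the job in; it is judged then, once.
The state is a dict: "time_s": time; "joints": joint angles; "joint_velocities": joint speeds; "effort": joint torques, N m; "tcp_pos": TCP position; "ee_rot": TCP orientation; "wrist_force": force on the tool from outside, world axes, zero at the start; "moment": the same for the moment, N m; "gripper_width": opening from 0.0 (shut) to 1.0 (fully open); "gripper_force": force on a finger pad.
Only numpy, scipy, OpenCV 4.12 (cv2) and the standard library are available. Lean on these libraries where they do the work, as an engineer would, in place of code of your own. Each camera call takes 0.05 s, during which the arm holds its last target. There are 200 camera calls.

## Working session

There is one attempt and no reset: what is moved stays moved. The work goes in short steps, Python scripts to look and compute and a tool call to move; the robot and the scene stay as the last step left them, time stands still between calls to the robot, and variables do not carry over. Pictures are saved under pics/ and viewed, at most 10 in all, crops included, and the job is handed in when it is done.

Besides the shell and the picture viewer there is one more tool, called after ">>>" by a JSON object that holds its "name" and its "arguments". arm_command: Moves the arm, as the interface text tells. Its arguments: {"type":"object","properties":{"deltas":{"type":"array"}},"required":["deltas"]}

```bash
mkdir -p pics; ls
cat > h.py <<'E'
import numpy as np, cv2
from station import sense, capture, finish_job, tip_reach
def cam(name):
    c=capture(name); c['f']=240/np.tan(np.radians(c['fovy']/2)); c['R']=cv2.Rodrigues(np.array(c['rvec'],float))[0]; c['t']=np.array(c['tvec'],float).ravel(); return c
def ray(c,u,v,z):
    d=c['R'].T@np.array([(u-c['cx'])/c['f'],(v-c['cy'])/c['f'],1]); o=-c['R'].T@c['t']
    return o+d*(z-o[2])/d[2]
def proj(c,P):
    p=(c['R']@np.atleast_2d(P).T).T+c['t']; return p[:,:2]/p[:,2:]*c['f']+[c['cx'],c['cy']]
E
python3 - <<'E'
from h import *
import pickle
print(tip_reach, sense())
a=[]
for n in ('scene','side','wrist'):
    c=cam(n); pickle.dump(c,open(n+'0.pkl','wb')); cv2.imwrite(f'pics/{n}0.png',c['pixels']); print(n,c['fovy'],c['cx'],c['cy'],-c['R'].T@c['t'])
E
```

```text
pics
0.019 {'time_s': 0.0, 'joints': array([-6.18448703e+01,  2.20917281e+01,  3.77509358e-01, -2.78991549e-02,
       -6.84093998e+01, -1.48176927e+01]), 'joint_velocities': array([ 0.00362229, -0.04566053,  0.07943926,  0.01071365, -0.05240303,
       -0.13402897]), 'effort': array([ 2.27789542e-05, -3.90667534e+01,  1.87407088e+01,  4.22013760e+00,
        1.09680853e-02, -2.03557165e-04]), 'tcp_pos': array([ 0.14407323, -0.60758504,  0.24043668]), 'ee_rot': array([[-9.73069746e-01, -2.30510058e-01, -6.18849303e-04],
       [-2.30510860e-01,  9.73067452e-01,  2.11585927e-03],
       [ 1.14455273e-04,  2.20153013e-03, -9.99997570e-01]]), 'wrist_force': array([-0.43954372,  0.00413405, -0.95934219]), 'moment': array([ 0.00539078, -0.01525852, -0.0348621 ]), 'gripper_force': 0.0, 'gripper_width': 0.9991699943063812}
scene 57.94007502493532 317.23766572681467 239.39673404860733 [0.11160756 0.46761968 0.61664898]
side 49.9017780395651 319.9091349254461 238.38222473297574 [ 0.30190793 -1.04174313  0.45441536]
wrist 60.53700501750622 323.8225038296246 241.00728319173663 [ 0.07829986 -0.6233271   0.38428297]
```

View pics/scene0.png

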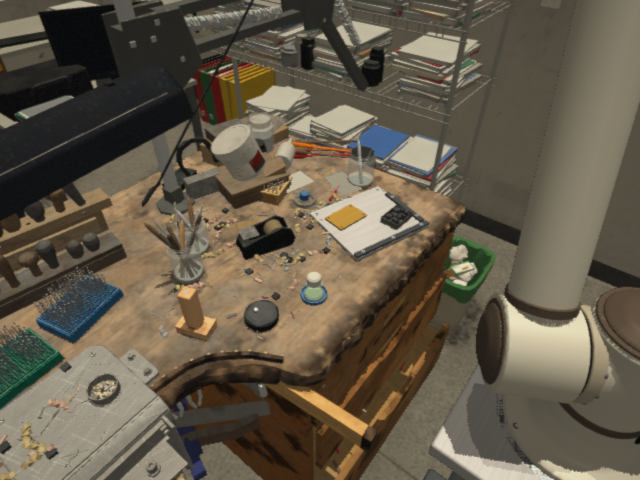

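View pics/side0.png

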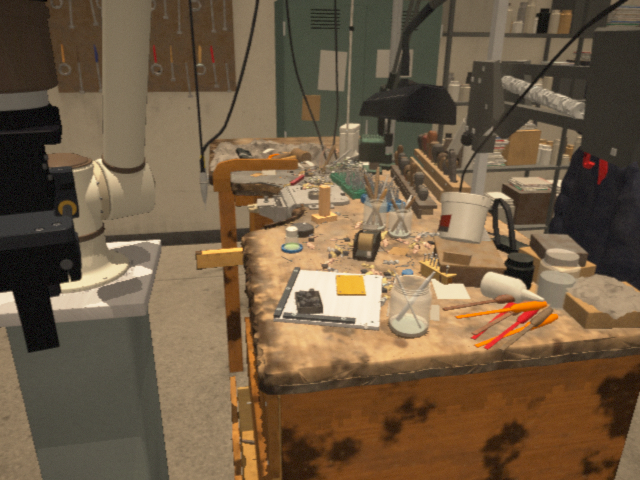

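The scene picture shows the block's foot at about (196,328), the tray at (397,217), the blank at (346,216), and the plate corners at about (312,208), (378,188), (425,225) and (355,255). The side picture shows the tray at (308,301), the blank at (351,286) and the block's foot at (323,217).

Run:
```python
from h import *
import pickle
s=pickle.load(open('scene0.pkl','rb'));d=pickle.load(open('side0.pkl','rb'))
for n,c,u,v,z in [('tray',s,397,217,.024),('tray',d,308,301,.024),('blank',s,346,216,.013),('blank',d,351,286,.013),('block',s,196,328,.01),('block',d,323,217,.01),('blocktop',s,188,290,.095),('blocktop',d,325,185,.095),('c1',s,312,208,.008),('c2',s,378,188,.008),('c3',s,427,224,.014),('c4',s,355,255,.014),('c3',d,276,318,.014),('c4',d,296,269,.014),('jar',s,360,182,.0),('jar',d,408,330,0),('cup',s,314,297,0),('tin',s,261,318,.02),('tape',s,265,240,.03)]:
    print(n,ray(c,u,v,z).round(3))
w=pickle.load(open('wrist0.pkl','rb'));print(sense()['ee_rot'].T@(-w['R'].T@w['t']-sense()['tcp_pos']));print(w['R']@sense()['ee_rot'])
cv2.imwrite('pics/a.png',np.vstack([cv2.resize(s['pixels'][180:265,300:440],(790,480),interpolation=2)]))
```

```text
tray [ 0.433 -0.23   0.024]
tray [ 0.438 -0.254  0.024]
blank [ 0.531 -0.175  0.013]
blank [ 0.532 -0.188  0.013]
block [0.556 0.235 0.01 ]
block [0.56  0.224 0.01 ]
blocktop [0.562 0.226 0.095]
blocktop [0.566 0.232 0.095]
c1 [ 0.613 -0.156  0.008]
c2 [ 0.537 -0.319  0.008]
c3 [ 0.374 -0.261  0.014]
c4 [ 0.442 -0.081  0.014]
c3 [ 0.378 -0.285  0.014]
c4 [ 0.44  -0.097  0.014]
jar [ 0.592 -0.324  0.   ]
jar [ 0.593 -0.338  0.   ]
cup [0.446 0.048 0.   ]
tin [0.477 0.155 0.02 ]
tape [0.603 0.01  0.03 ]
[ 0.0676317   0.00024225 -0.14352659]
[[ 9.87887832e-05  9.99999944e-01 -3.18260828e-04]
 [-9.67013305e-01  1.44608035e-05 -2.54725867e-01]
 [-2.54725848e-01  3.32926513e-04  9.67013253e-01]]
```

View pics/a.png

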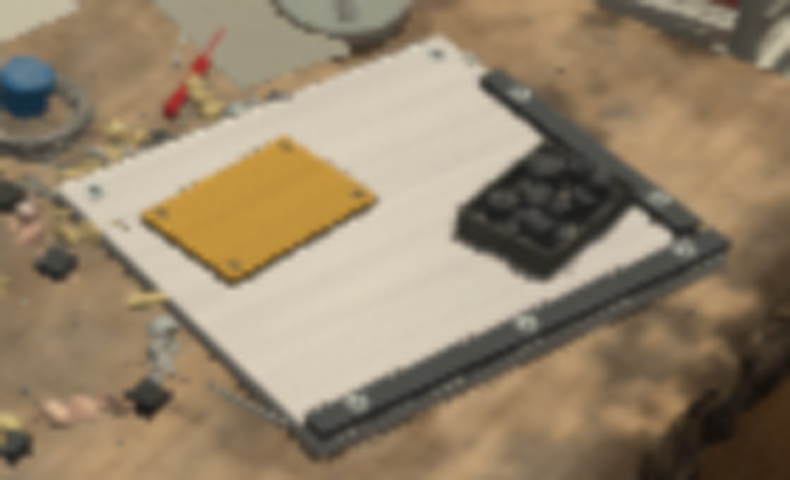

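The crop shows the plate yawed about -19°. The tray sits just off the short fence and is turned relative to the plate. The blank is well clear of both. Next I'll look from above with the wrist camera.

>>> {"name": "arm_command", "arguments": {"deltas": [[0, 0, 0, -3, 2.5, 0, -1], [0, 0, 0, -6, 5, 0, -1], [0, 0, 0, -9, 7.5, 0, -1], [0, 0, 0, -12, 10, 0, -1], [0, 0, 0, -15, 12.5, 0, -1], [0, 0, 0, -18, 15, 0, -1], [0, 0, 0, -21, 17.5, 0, -1], [0, 0, 0, -24, 20, 0, -1]]}}

```text
time_s: 0.82
tcp_pos: [0.3322, -0.3564, 0.2415]
ee_rot: [[-0.973, -0.23, -0.0], [-0.23, 0.973, 0.0], [-0.0, 0.0, -1.0]]
wrist_force: [0.8, -0.7, -0.2]
gripper_width: 1.003
gripper_force: 0.0
```

>>> {"name": "arm_command", "arguments": {"deltas": [[0, 0, 0, -3, 2.5, 0, -1], [0, 0, 0, -6, 5, 0, -1], [0, 0, 0, -9, 7.5, 0, -1], [0, 0, 0, -12, 10, 0, -1], [0, 0, 0, -15, 12, 0, -1], [0, 0, 0, -16, 12.8, 0, -1], [0, 0, 0, -16, 12.8, 0, -1], [0, 0, 0, -16, 12.8, 0, -1]]}}

```text
time_s: 1.48
tcp_pos: [0.4576, -0.1962, 0.2411]
ee_rot: [[-0.973, -0.232, -0.001], [-0.232, 0.973, 0.0], [0.001, 0.001, -1.0]]
wrist_force: [-0.3, -0.8, -0.5]
gripper_width: 0.999
gripper_force: 0.0
```

Run:
```python
from h import *
import pickle
c=cam('wrist');c['s']=sense();pickle.dump(c,open('w1.pkl','wb'));print(c['s']['tcp_pos'],c['s']['joints'],c['s']['joint_velocities'])
cv2.imwrite('pics/w1.png',cv2.resize(c['pixels'],(800,600)))
```

```text
[ 0.45714411 -0.19687666  0.24120579] [-4.57610332e+00  9.63821688e+00 -1.69588763e+01 -5.20049232e-03
 -6.34711159e+01 -7.20840896e+01] [-1.19360091 -0.43799034 -0.30844128  0.05128684  0.02512355 -0.22137117]
```

View pics/w1.png

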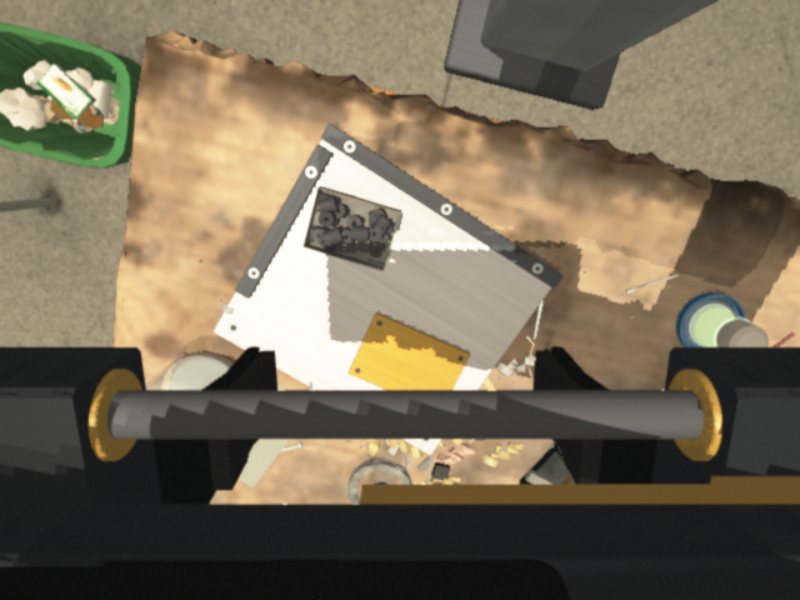

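The wrist picture (scaled 1.25) shows the fence corner at (330,124) and the long-fence end at (561,277). The tray corners are (321,187), (402,211), (384,270) and (305,246). The blank's corners are (379,312), (470,352) and (349,372).

```bash
cat >> h.py <<'E'
def plate(O=None,yaw=None): pass
def px(c,pts,z,k=1.25): return np.array([ray(c,u/k,v/k,z) for u,v in pts])
E
python3 - <<'E'
from h import *
import pickle
c=pickle.load(open('w1.pkl','rb'))
# enlarge
cv2.imwrite('pics/w1c.png',cv2.resize(c['pixels'][95:310,165:455],(798,592),interpolation=2))
k=1.25
F=px(c,[(330,124),(561,277)],.014);print('fence',F.round(4),np.linalg.norm(F[1]-F[0]),np.degrees(np.arctan2(*(F[0]-F[1])[[0,1]]))) 
T=px(c,[(321,187),(402,211),(384,270),(305,246)],.022);print('tray',T.round(4),T.mean(0),np.linalg.norm(T-np.roll(T,1,0),axis=1))
B=px(c,[(379,312),(470,352),(349,372)],.013);print('blank',B.round(4),np.linalg.norm(B[1]-B[0]),np.linalg.norm(B[2]-B[0]))
E
```

```text
fence [[ 0.3764 -0.2679  0.014 ]
 [ 0.4418 -0.0814  0.014 ]] 0.19768019698586461 -160.6906319230044
tray [[ 0.4186 -0.2647  0.022 ]
 [ 0.4216 -0.2065  0.022 ]
 [ 0.4653 -0.2095  0.022 ]
 [ 0.4615 -0.2678  0.022 ]] [ 0.44175691 -0.23712579  0.022     ] [0.04294051 0.05818628 0.043858   0.05852483]
blank [[ 0.4994 -0.2059  0.013 ]
 [ 0.5143 -0.1309  0.013 ]
 [ 0.552  -0.2179  0.013 ]] 0.07646162926809202 0.05396911301361316
```

View pics/w1c.png

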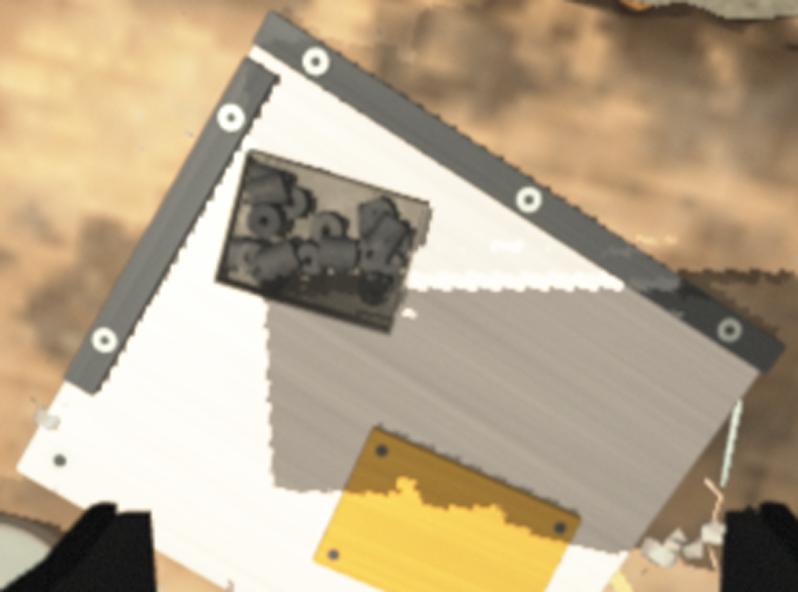

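The enlarged crop shows the long-fence outer corners at (271,11) and (785,346), the tray corners at (250,151), (430,203), (392,331) and (216,282), and the blank at (375,427), (580,519) and (315,560).

```bash
cat >> h.py <<'E'
from scipy.optimize import least_squares
def fit(c,local,pix,z,x0):
    """2D pose (x,y,yaw rad) of local points at height z matching pixels"""
    local=np.array(local,float);pix=np.array(pix,float)
    def W(p):
        s,k=np.sin(p[2]),np.cos(p[2]);return np.c_[p[0]+k*local[:,0]-s*local[:,1],p[1]+s*local[:,0]+k*local[:,1],np.full(len(local),z)]
    r=least_squares(lambda p:(proj(c,W(p))-pix).ravel(),x0,x_scale=[.01,.01,.1]);return r.x,np.abs(r.fun).max()
def rot(a): return np.array([[np.cos(a),-np.sin(a)],[np.sin(a),np.cos(a)]])
E
python3 - <<'E'
from h import *
import pickle
c=pickle.load(open('w1.pkl','rb'))
o=lambda P:np.array(P)/2.752+[165,95]
p,e=fit(c,[(-90,-100),(-90,100),(90,-100)] and np.array([(-90,-100),(-90,100)])/1e3,o([(271,11),(785,346)]),.014,[.5,-.2,-.34]);print('plate',p,np.degrees(p[2]),e)
t,e=fit(c,np.array([(-22,-30),(-22,30),(22,30),(22,-30)])/1e3,o([(250,151),(430,203),(392,331),(216,282)]),.022,[.44,-.23,-.1]);print('tray',t,np.degrees(t[2]),e)
b,e=fit(c,np.array([(-27,-40),(-27,40),(27,-40)])/1e3,o([(375,427),(580,519),(315,560)]),.013,[.54,-.17,-.2]);print('blank',b,np.degrees(b[2]),e)
R=rot(p[2]);C=p[:2]+R@[-.078,-.088];print('corner',C)
for n,q in (('tray',t),('blank',b)): print(n,'in corner',R.T@(q[:2]-C),np.degrees(q[2]-p[2]))
s=c['s'];E=s['ee_rot'];print('tool y yaw',np.degrees(np.arctan2(E[1,1],E[0,1])))
np.save('plate.npy',p)
E
```

```text
plate [ 0.49376725 -0.20340195 -0.32956915] -18.882921391215522 0.5929365302089309
tray [ 0.44191361 -0.23743278 -0.04956542] -2.8398890938110477 0.9786523355863324
blank [ 0.53464559 -0.17390756 -0.1976598 ] -11.325072273983736 1.3187003229308516
corner [ 0.39148515 -0.26142239]
tray in corner [0.03995061 0.03901897] 16.043032297404476
blank in corner [0.10713291 0.12913673] 7.557849117231787
tool y yaw 103.3374674721065
```

>>> {"name": "arm_command", "arguments": {"deltas": [[0, 0, -0.12, 0.6, -0.9, 1, -1], [0, 0, -0.24, 1.2, -1.8, 2, -1], [0, 0, -0.36, 1.8, -2.7, 3, -1], [0, 0, -0.48, 2.4, -3.6, 4, -1], [0, 0, -0.6, 2.4, -3.6, 5, -1], [0, 0, -0.72, 2.4, -3.6, 6, -1], [0, 0, -0.84, 2.4, -3.6, 7, -1], [0, 0, -0.96, 2.4, -3.6, 8, -1]]}}

```text
time_s: 2.2
tcp_pos: [0.4413, -0.2387, 0.1611]
ee_rot: [[-0.366, -0.931, -0.0], [-0.931, 0.366, 0.0], [0.0, 0.0, -1.0]]
wrist_force: [-0.3, -0.1, 0.3]
gripper_width: 1.005
gripper_force: 0.0
```

>>> {"name": "arm_command", "arguments": {"deltas": [[0, 0, -0.11, 0, 0, 1.5, -1], [0, 0, -0.22, 0, 0, 3, -1], [0, 0, -0.33, 0, 0, 4.5, -1], [0, 0, -0.33, 0, 0, 6, -1], [0, 0, -0.33, 0, 0, 6, -1], [0, 0, -0.33, 0, 0, 6, -1]]}}

```text
time_s: 2.7
tcp_pos: [0.4415, -0.2382, 0.1013]
ee_rot: [[-0.05, -0.999, -0.002], [-0.999, 0.05, 0.0], [-0.0, 0.002, -1.0]]
wrist_force: [-0.0, -0.1, -0.6]
gripper_width: 0.996
gripper_force: 0.0
```

```bash
cat >> h.py <<'E'
def go(x,y,z,yaw=None):
    """print move (tool axes, cm, rad) to world x,y,z and tool-y yaw in degrees"""
    s=sense();E=s['ee_rot'];d=E.T@(np.array([x,y,z])-s['tcp_pos'])*100
    cur=np.degrees(np.arctan2(E[1,1],E[0,1]));rz=0 if yaw is None else -np.radians((yaw-cur+180)%360-180)
    print('t',round(s['time_s'],2),'tcp',s['tcp_pos'].round(4),'yaw',cur.round(2),'tilt',E[:2,2].round(4),'rz',round(rz,3),'d',d.round(2),'J6',s['joints'][5].round(1),'w',round(s['gripper_width'],3),'gf',s['gripper_force'],'F',s['wrist_force'].round(1))
E
python3 - <<'E'
from h import *
go(.442,-.2375,.0355,177.16)
E
```

```text
t 2.7 tcp [ 0.4415 -0.2382  0.1013] yaw 177.13 tilt [-0.002   0.0001] rz -0.001 d [-0.08 -0.06  6.58] J6 6.9 w 0.996 gf 0.0 F [-0.  -0.1 -0.6]
```

>>> {"name": "arm_command", "arguments": {"deltas": [[0, 0, 0, 0, 0, 2, -1], [0, 0, 0, 0, 0, 4, -1], [0, 0, 0, 0, 0, 5.5, -1], [0, 0, 0, 0, 0, 6.5, -1], [0, 0, 0, 0, 0, 6.5, -1], [0, 0, 0, 0, 0, 6.5, 0.2], [0, 0, 0, 0, 0, 6.5, 0.6], [0, 0, 0, 0, 0, 6.5, 1]]}}

```text
time_s: 3.37
tcp_pos: [0.4436, -0.2376, 0.0379]
ee_rot: [[-0.048, -0.999, 0.003], [-0.999, 0.048, -0.001], [0.001, -0.003, -1.0]]
wrist_force: [-0.2, -0.3, 0.5]
gripper_width: 0.854
gripper_force: 0.0
```

>>> {"name": "arm_command", "arguments": {"deltas": [[0, 0, 0, 0, 0, 0, 1], [0, 0, 0, 0, 0, 0, 1], [0, 0, 0, 0, 0, 0, 1], [0, 0, 0, 0, 0, 0, 1]]}}

```text
time_s: 3.7
tcp_pos: [0.4428, -0.2372, 0.0368]
ee_rot: [[-0.048, -0.999, 0.0], [-0.999, 0.048, -0.0], [0.0, -0.0, -1.0]]
wrist_force: [-1.1, -0.0, -0.4]
gripper_width: 0.554
gripper_force: 0.2
```

>>> {"name": "arm_command", "arguments": {"deltas": [[0, 0, 0, 0, 0, 0.1, 1], [0, 0, 0, 0, 0, 0.1, 1], [0, 0, 0, 0, 0, 0.1, 1], [0, 0, 0, 0, 0, 0.1, 1]]}}

```text
time_s: 4.03
tcp_pos: [0.4426, -0.2372, 0.0363]
ee_rot: [[-0.048, -0.999, -0.0], [-0.999, 0.048, -0.0], [0.0, 0.0, -1.0]]
wrist_force: [-1.9, 1.6, 5.8]
gripper_width: 0.511
gripper_force: 30.0
```

>>> {"name": "arm_command", "arguments": {"deltas": [[0, 0, 0, 0, 0, -1, 1], [0, 0, 0, 0, 0, -2, 1], [0, 0, 0, 0, 0, -3, 1], [0, 0, 0, 0, 0, -4, 1], [0, 0, 0, 0, 0, -5, 1], [0, 0, 0, 0, 0, -5, 1]]}}

```text
time_s: 4.53
tcp_pos: [0.4438, -0.2375, 0.0871]
ee_rot: [[-0.048, -0.999, 0.004], [-0.999, 0.048, -0.001], [0.001, -0.004, -1.0]]
wrist_force: [0.1, 0.4, -0.6]
gripper_width: 0.51
gripper_force: 30.0
```

Run:
```python
from h import *
go(.40,-.015,.085)
```

```text
t 4.53 tcp [ 0.4438 -0.2375  0.0871] yaw 177.28 tilt [ 0.0035 -0.0009] rz 0 d [-22.02   5.44   0.17] J6 6.9 w 0.51 gf 29.99974697828293 F [ 0.1  0.4 -0.6]
```

>>> {"name": "arm_command", "arguments": {"deltas": [[0, 0, 0, -2, 0.5, 0, 1], [0, 0, 0, -5, 1.2, 0, 1], [0, 0, 0, -8, 2, 0, 1], [0, 0, 0, -11, 2.7, 0, 1], [0, 0, 0, -14, 3.4, 0, 1], [0, 0, 0, -17, 4.2, 0, 1], [0, 0, 0, -20, 4.9, 0, 1], [0, 0, 0, -22, 5.4, 0, 1]]}}

```text
time_s: 5.2
tcp_pos: [0.3984, -0.0132, 0.0851]
ee_rot: [[-0.047, -0.999, -0.001], [-0.999, 0.047, 0.0], [0.0, 0.001, -1.0]]
wrist_force: [-0.1, 0.4, -1.2]
gripper_width: 0.512
gripper_force: 30.0
```

>>> {"name": "arm_command", "arguments": {"deltas": [[0, 0, 0, 0, 0, 1, 1], [0, 0, 0, 0, 0, 2.5, 1], [0, 0, 0, 0, 0, 4, 1], [0, 0, 0, 0, 0, 5, 1], [0, 0, 0, 0, 0, 5.5, 1], [0, 0, 0, 0, 0, 5.5, 1], [0, 0, 0, 0, 0, 5.5, 1]]}}

```text
time_s: 5.78
tcp_pos: [0.3993, -0.015, 0.0304]
ee_rot: [[-0.048, -0.999, -0.001], [-0.999, 0.048, -0.0], [0.0, 0.001, -1.0]]
wrist_force: [1.1, 1.1, -1.3]
gripper_width: 0.514
gripper_force: 30.0
```

>>> {"name": "arm_command", "arguments": {"deltas": [[0, 0, 0, 0, 0, 0.1, 1], [0, 0, 0, 0, 0, 0.2, 1], [0, 0, 0, 0, 0, 0.2, 1], [0, 0, 0, 0, 0, 0.2, 1]]}}

```text
time_s: 6.12
tcp_pos: [0.3995, -0.0149, 0.0289]
ee_rot: [[-0.048, -0.999, 0.001], [-0.999, 0.048, 0.0], [-0.0, -0.001, -1.0]]
wrist_force: [-0.9, -1.0, -1.0]
gripper_width: 0.51
gripper_force: 30.0
```

Next: release, rise, and turn towards the push block. I'll aim at roughly (0.56, 0.20), z 0.24 for a wrist view.

>>> {"name": "arm_command", "arguments": {"deltas": [[0, 0, 0, 0, 0, 0.1, 1], [0, 0, 0, 0, 0, 0.1, 0.2], [0, 0, 0, 0, 0, 0.1, -0.4], [0, 0, 0, 0, 0, 0.1, -1], [0, 0, 0, 0, 0, 0.1, -1], [0, 0, 0, 0, 0, 0.1, -1], [0, 0, 0, 0, 0, 0.1, -1]]}}

```text
time_s: 6.7
tcp_pos: [0.3993, -0.0149, 0.0275]
ee_rot: [[-0.048, -0.999, -0.0], [-0.999, 0.048, -0.0], [0.0, 0.0, -1.0]]
wrist_force: [-0.3, -0.0, -0.7]
gripper_width: 0.803
gripper_force: 0.0
```

>>> {"name": "arm_command", "arguments": {"deltas": [[0, 0, 0, 0, 0, -2, -1], [0, 0, 0, 0, 0, -5, -1], [0, 0, 0, 0, 0, -9, -1], [0, 0, 0, 0, 0, -13, -1], [0, 0, 0, -2, -2, -17, -1], [0, 0, 0, -5, -4, -20, -1], [0, 0, 0, -8, -6, -20, -1], [0, 0, 0, -11, -8, -20, -1]]}}

```text
time_s: 7.37
tcp_pos: [0.4865, 0.0926, 0.2312]
ee_rot: [[-0.049, -0.999, 0.007], [-0.999, 0.049, 0.003], [-0.004, -0.007, -1.0]]
wrist_force: [1.1, -0.2, 0.5]
gripper_width: 1.0
gripper_force: 0.0
```

Run:
```python
from h import *
go(.54,.20,.24,90)
```

```text
t 7.37 tcp [0.4865 0.0926 0.2312] yaw 177.21 tilt [0.007  0.0032] rz 1.522 d [-10.99  -4.83  -0.81] J6 -32.4 w 1.0 gf 0.0 F [ 1.1 -0.2  0.5]
```

>>> {"name": "arm_command", "arguments": {"deltas": [[0, 0, 0, -3, -1.5, -0.5, -1], [0, 0, 0, -6, -3, -1, -1], [0, 0, 0, -9, -5, -1, -1], [0, 0, 0, -10, -6, -1, -1], [0, 0, 0, -10, -6, -1, -1], [0, 0, 0, -10, -6, -1, -1]]}}

```text
time_s: 7.87
tcp_pos: [0.5489, 0.1884, 0.2363]
ee_rot: [[-0.048, -0.999, -0.002], [-0.999, 0.048, -0.001], [0.001, 0.002, -1.0]]
wrist_force: [-0.2, -0.3, -0.3]
gripper_width: 0.997
gripper_force: 0.0
```

Run:
```python
from h import *
import pickle
c=cam('wrist');pickle.dump(c,open('w2.pkl','wb'));go(.56,.23,.2)
d=cam('scene');pickle.dump(d,open('scene1.pkl','wb'))
im=c['pixels'].copy(); im[:130,:170]=0
P=cv2.resize(d['pixels'][180:290,290:450],(320,220))
im=cv2.resize(im,(800,600)); im[-220:,-320:]=P
cv2.imwrite('pics/w2.png',im)
```

```text
t 7.92 tcp [0.5486 0.1877 0.2367] yaw 177.24 tilt [-0.0019 -0.0009] rz 0 d [-4.28 -0.95  3.67] J6 -37.6 w 1.001 gf 0.0 F [-0.9 -0.1 -0.3]
```

View pics/w2.png

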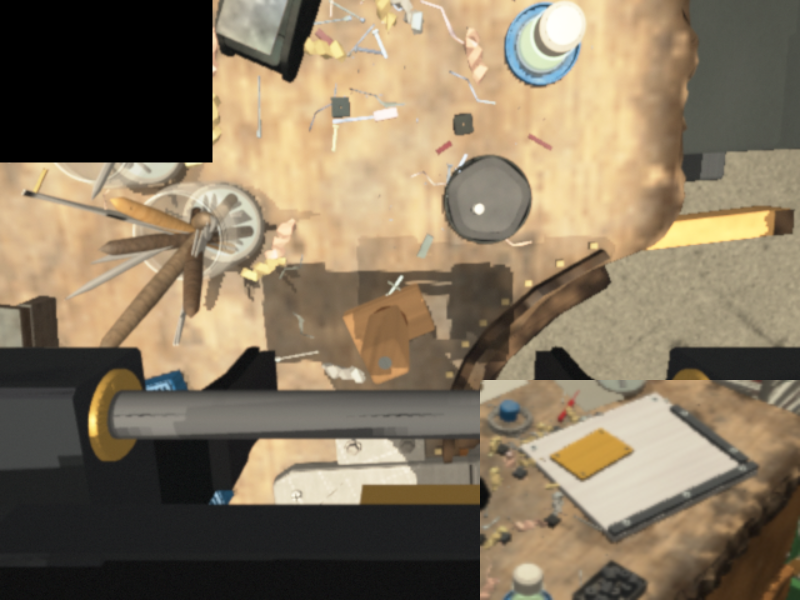

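The tray stands on the bench, clear of the plate, and the blank has not moved. The push block's foot corners are (343,317), (420,285) and (436,331), with its handle leaning towards (385,375). Tool pots stand at (200,230) and the tin is at (488,198).

Run:
```python
from h import *
import pickle
c=pickle.load(open('w2.pkl','rb'))
print(px(c,[(343,317),(420,285),(436,331)],.016).round(4), 'pot',px(c,[(265,225),(235,260)],.05).round(3),'tin',px(c,[(488,198)],.026).round(3),'cup',px(c,[(541,45)],.005).round(3))
cv2.imwrite('pics/w2c.png',cv2.resize(c['pixels'][215:312,260:370],(792,698*100//100))[:600] if 0 else cv2.resize(c['pixels'][215:312,255:365],(660,582),interpolation=2))
s=pickle.load(open('scene1.pkl','rb'))
```

```text
[[0.5976 0.2249 0.016 ]
 [0.5398 0.2034 0.016 ]
 [0.5294 0.239  0.016 ]] pot [[0.638 0.152 0.05 ]
 [0.66  0.173 0.05 ]] tin [[0.492 0.143 0.026]] cup [[0.452 0.046 0.005]]
```

View pics/w2c.png

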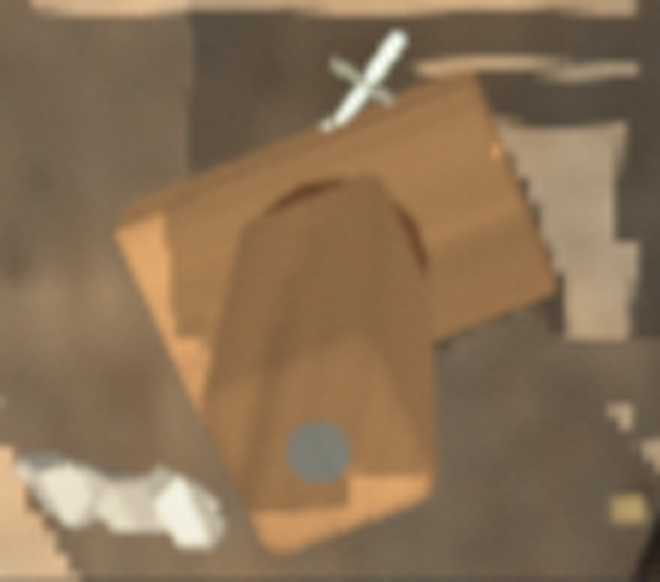

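Run:
```python
from h import *
import pickle
c=pickle.load(open('w2.pkl','rb'))
o=lambda P:np.array(P)/6+[255,215]
for z in (.016,):
  for d in (0,15):
    f,e=fit(c,np.array([(18,-30),(-18,-30),(-18,30)])[[0,2,1]]/1e3 if 0 else np.array([(-18,30),(-18,-30),(18,-30)])/1e3,o([(118,232+d/2),(475,75+d),(553,290)]),z,[.56,.23,-1.2]);print(f,np.degrees(f[2]),e)
u=o([(318,452),(430,490),(277,553)]);print([ray(c,*q,.095).round(4) for q in u])
```

```text
[ 0.56361951  0.21303651 -1.95198542] -111.84052637571962 39.87097314574214
[ 0.56374809  0.21426164 -1.94480836] -111.4293109004915 38.46186772911125
[array([0.564 , 0.2316, 0.095 ]), array([0.5505, 0.2373, 0.095 ]), array([0.5699, 0.2448, 0.095 ])]
```

Run:
```python
from h import *
import pickle
c=pickle.load(open('w2.pkl','rb'))
o=lambda P:np.array(P)/6+[255,215]
f,e=fit(c,np.array([(18,30),(18,-30),(-18,-30)])/1e3,o([(118,232),(475,75),(553,290)]),.016,[.56,.23,-1.2]);print(f,np.degrees(f[2]),e)
go(.5635,.2305,.145,180+20.5)
go(.5635,.2305,.145,110.5)
```

```text
[ 0.56382175  0.23089345 -1.21591388] -69.66673369171599 1.4927850239109262
t 7.97 tcp [0.5484 0.1874 0.2372] yaw 177.22 tilt [-0.0013 -0.0006] rz -0.406 d [-4.39 -1.31  9.21] J6 -37.6 w 0.998 gf 0.0 F [ 0.5  0.2 -0.4]
t 7.97 tcp [0.5484 0.1874 0.2372] yaw 177.22 tilt [-0.0013 -0.0006] rz 1.165 d [-4.39 -1.31  9.21] J6 -37.6 w 0.998 gf 0.0 F [ 0.5  0.2 -0.4]
```

>>> {"name": "arm_command", "arguments": {"deltas": [[0, 0, -0.1, -1.5, -0.5, 0, -1], [0, 0, -0.2, -3, -1, 1, -1], [0, 0, -0.3, -4.4, -1.3, 3, -1], [0, 0, -0.404, -4.4, -1.3, 6, -1], [0, 0, -0.404, -4.4, -1.3, 9, -1], [0, 0, -0.404, -4.4, -1.3, 11, -1], [0, 0, -0.404, -4.4, -1.3, 11, -1]]}}

```text
time_s: 8.55
tcp_pos: [0.5609, 0.2288, 0.123]
ee_rot: [[0.347, -0.938, -0.009], [-0.938, -0.347, -0.005], [0.002, 0.01, -1.0]]
wrist_force: [-0.4, -0.4, -0.1]
gripper_width: 1.001
gripper_force: 0.0
```

Run:
```python
from h import *
import pickle
go(.5637,.2308,.077,200.3)
```

```text
t 8.55 tcp [0.5609 0.2288 0.123 ] yaw -159.72 tilt [-0.009  -0.0049] rz -0.0 d [-0.1  -0.38  4.6 ] J6 -17.1 w 1.001 gf 0.0 F [-0.4 -0.4 -0.1]
```

>>> {"name": "arm_command", "arguments": {"deltas": [[0, 0, 0, 0, 0, 0, -1], [0, 0, 0, 0, 0, 1, -1], [0, 0, 0, 0, 0, 2.5, -1], [0, 0, 0, 0, 0, 4, -1], [0, 0, 0, 0, 0, 4.8, -1], [0, 0, 0, 0, 0, 4.8, -0.4], [0, 0, 0, 0, 0, 4.8, 0.2], [0, 0, 0, 0, 0, 4.8, 1]]}}

```text
time_s: 9.22
tcp_pos: [0.5652, 0.2319, 0.0809]
ee_rot: [[0.349, -0.937, 0.002], [-0.937, -0.349, 0.001], [-0.0, -0.003, -1.0]]
wrist_force: [-0.0, -0.7, 1.1]
gripper_width: 0.854
gripper_force: 0.0
```

>>> {"name": "arm_command", "arguments": {"deltas": [[0, 0, 0, 0, 0, 0, 1], [0, 0, 0, 0, 0, 0, 1], [0, 0, 0, 0, 0, 0, 1], [0, 0, 0, 0, 0, 0, 1], [0, 0, 0, 0, 0, 0, 1], [0, 0, 0, 0, 0, 0, 1], [0, 0, 0, 0, 0, 0, 1], [0, 0, 0, 0, 0, 0, 1]]}}

```text
time_s: 9.88
tcp_pos: [0.564, 0.2312, 0.0794]
ee_rot: [[0.348, -0.937, -0.001], [-0.937, -0.348, -0.0], [0.0, 0.001, -1.0]]
wrist_force: [-0.8, 0.6, -1.9]
gripper_width: 0.274
gripper_force: 29.9
```

```bash
cat >> h.py <<'E'
pl=np.load('plate.npy');RP=rot(pl[2]);CO=pl[:2]+RP@[-.078,-.088]
def goc(x,y,z):
    "corner-frame mm target, tool yaw = plate y+180; also prints where TCP is in corner frame"
    w=CO+RP@np.array([x,y])/1e3; s=sense(); print('now corner mm',(RP.T@(s['tcp_pos'][:2]-CO)*1e3).round(1),'target',w.round(4))
    go(*w,z,np.degrees(pl[2])+270)
E
python3 - <<'E'
from h import *
goc(107,215,.18)
E
```

```text
now corner mm [  3.8 522. ] target [ 0.5623 -0.0926]
t 9.88 tcp [0.564  0.2312 0.0794] yaw -159.61 tilt [-0.0009 -0.0005] rz -0.885 d [ 30.3   11.45 -10.05] J6 -17.1 w 0.274 gf 29.85120086764983 F [-0.8  0.6 -1.9]
```

>>> {"name": "arm_command", "arguments": {"deltas": [[0, 0, 0, 0, 0, -2, 1], [0, 0, 0, 0, 0, -5, 1], [0, 0, 0, 0, 0, -8, 1], [0, 0, -0.1, 0, 0, -10, 1], [0, 0, -0.2, 2, 0, -10, 1], [0, 0, -0.3, 5, 0, -10, 1], [0, 0, -0.4, 8, 0, -10, 1], [0, 0, -0.5, 11, 0, -10, 1]]}}

```text
time_s: 10.55
tcp_pos: [0.6024, 0.1275, 0.179]
ee_rot: [[0.759, -0.651, -0.001], [-0.651, -0.759, 0.0], [-0.001, 0.001, -1.0]]
wrist_force: [0.6, 0.1, -1.6]
gripper_width: 0.275
gripper_force: 29.8
```

Run:
```python
from h import *
goc(107,215,.18)
```

```text
now corner mm [ 73.7 436.2] target [ 0.5623 -0.0926]
t 10.55 tcp [0.6024 0.1275 0.179 ] yaw -130.62 tilt [-0.0012  0.0001] rz -0.379 d [11.29 19.31 -0.09] J6 22.4 w 0.275 gf 29.849350570091673 F [ 0.6  0.1 -1.6]
```

>>> {"name": "arm_command", "arguments": {"deltas": [[0, 0, -0.05, 1.4, 2.4, 0, 1], [0, 0, -0.1, 2.9, 4.9, 0, 1], [0, 0, -0.15, 4.4, 7.5, 0, 1], [0, 0, -0.2, 5.9, 10.1, 0, 1], [0, 0, -0.25, 7.4, 12.7, 0, 1], [0, 0, -0.3, 8.9, 15.3, 0, 1], [0, 0, -0.35, 10.3, 17.6, 0, 1], [0, 0, -0.38, 11.3, 19.3, 0, 1]]}}

```text
time_s: 11.22
tcp_pos: [0.5602, -0.0934, 0.1789]
ee_rot: [[0.945, -0.328, -0.002], [-0.328, -0.945, 0.0], [-0.002, 0.0, -1.0]]
wrist_force: [0.6, 1.1, -1.6]
gripper_width: 0.269
gripper_force: 29.8
```

>>> {"name": "arm_command", "arguments": {"deltas": [[0, 0, 0, 0, 0, 1, 1], [0, 0, 0, 0, 0, 2.5, 1], [0, 0, 0, 0, 0, 4, 1], [0, 0, 0, 0, 0, 5, 1], [0, 0, 0, 0, 0, 5, 1], [0, 0, 0, 0, 0, 5, 1]]}}

```text
time_s: 11.72
tcp_pos: [0.5613, -0.0912, 0.1288]
ee_rot: [[0.945, -0.328, -0.002], [-0.328, -0.945, -0.0], [-0.002, 0.001, -1.0]]
wrist_force: [0.4, -0.3, -1.6]
gripper_width: 0.272
gripper_force: 29.8
```

Run:
```python
from h import *
import pickle
goc(107,215,.089)
a=cam('scene');b=cam('side');pickle.dump((a,b),open('s2.pkl','wb'))
A=cv2.resize(a['pixels'][170:265,300:440],(800,543),interpolation=2)
cv2.imwrite('pics/s2.png',A)
# predicted pixels of foot bottom corners and blank
```

```text
now corner mm [105.5 216. ] target [ 0.5623 -0.0926]
t 11.72 tcp [ 0.5613 -0.0912  0.1288] yaw -109.15 tilt [-0.0018 -0.0004] rz -0.005 d [0.15 0.1  3.98] J6 63.7 w 0.272 gf 29.847377297930535 F [ 0.4 -0.3 -1.6]
```

View pics/s2.png

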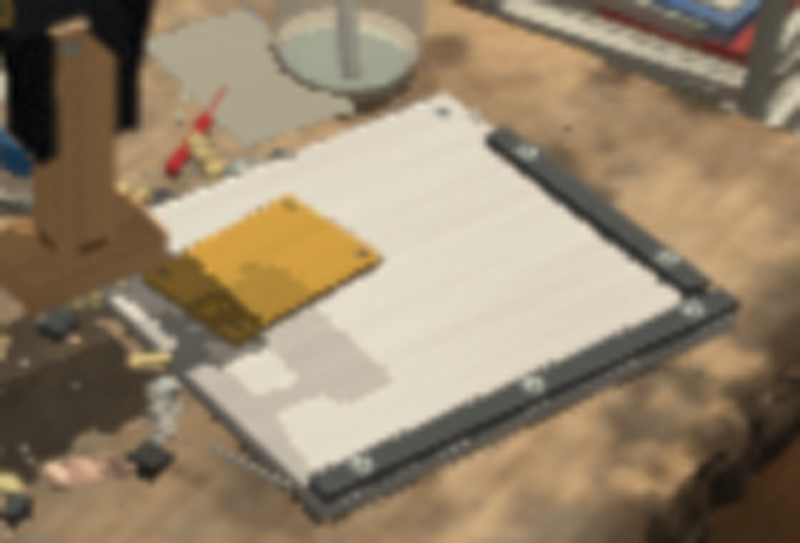

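The block is held upright just off the blank's +y edge. Its foot's front corner is at about (168,240), with the blank at (265,265) untouched. Next I'll lower it and push -y.

>>> {"name": "arm_command", "arguments": {"deltas": [[0, 0, 0, 0.1, 0, 1.5, 1], [0, 0, 0, 0.1, 0, 3, 1], [0, 0, 0, 0.1, 0, 3.9, 1], [0, 0, 0, 0.1, 0, 3.95, 1], [0, 0, 0, 0.1, 0.8, 3.95, 1], [0, 0, 0, 0.1, 1.6, 3.95, 1], [0, 0, 0, 0.1, 2.2, 3.95, 1], [0, 0, 0, 0.1, 2.8, 3.95, 1]]}}

```text
time_s: 12.48
tcp_pos: [0.5538, -0.119, 0.0911]
ee_rot: [[0.944, -0.329, 0.003], [-0.329, -0.944, 0.0], [0.002, -0.001, -1.0]]
wrist_force: [0.9, -0.3, -1.7]
gripper_width: 0.278
gripper_force: 29.8
```

>>> {"name": "arm_command", "arguments": {"deltas": [[0, 0, 0, 0, 0.7, 0, 1], [0, 0, 0, 0, 1.4, 0, 1], [0, 0, 0, 0, 2.1, 0, 1], [0, 0, 0, 0, 2.8, 0, 1], [0, 0, 0, 0, 3.4, 0, 1], [0, 0, 0, 0, 3.8, 0, 1], [0, 0, 0, 0, 4.0, 0, 1], [0, 0, 0, 0, 4.0, 0, 1]]}}

```text
time_s: 13.15
tcp_pos: [0.5397, -0.1566, 0.0899]
ee_rot: [[0.944, -0.329, -0.001], [-0.329, -0.944, -0.0], [-0.001, 0.0, -1.0]]
wrist_force: [0.8, 0.2, -2.0]
gripper_width: 0.273
gripper_force: 29.8
```

Run:
```python
from h import *
import pickle
goc(107,114,.089)
a=cam('scene');b=cam('side');pickle.dump((a,b),open('s3.pkl','wb'))
A=cv2.resize(a['pixels'][175:265,300:440],(800,514),interpolation=2)
cv2.imwrite('pics/s3.png',A)
```

```text
now corner mm [106.3 147.2] target [ 0.5296 -0.1882]
t 13.15 tcp [ 0.5397 -0.1566  0.0899] yaw -109.22 tilt [-0.0008 -0.0001] rz -0.006 d [0.09 3.32 0.09] J6 70.4 w 0.273 gf 29.847513875309062 F [ 0.8  0.2 -2. ]
```

View pics/s3.png

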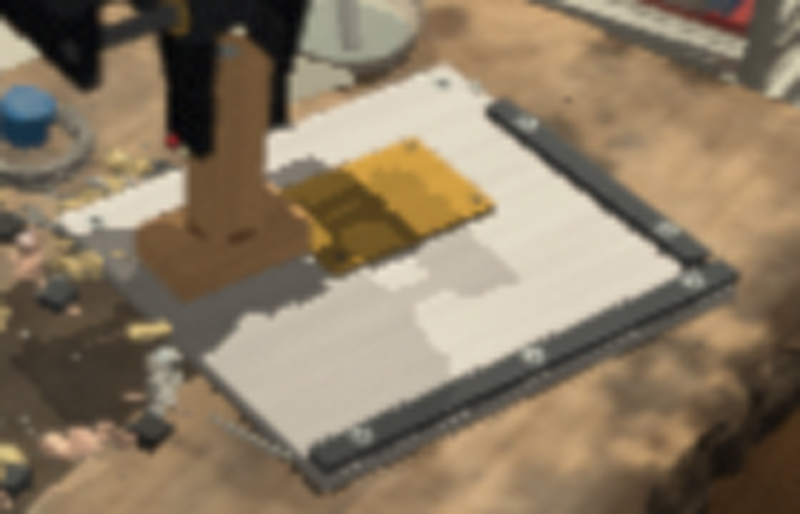

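The foot is pushing the blank, which has moved about 55 mm along -y and is square to the foot. I'll carry on, 1 mm lower.

>>> {"name": "arm_command", "arguments": {"deltas": [[0, 0, 0, 0, 0.5, 0.1, 1], [0, 0, 0, 0, 1.1, 0.1, 1], [0, 0, 0, 0, 1.7, 0.1, 1], [0, 0, 0, 0, 2.3, 0.1, 1], [0, 0, 0, 0, 2.8, 0.1, 1], [0, 0, 0, 0, 3.1, 0.1, 1], [0, 0, 0, 0, 3.2, 0.1, 1], [0, 0, 0, 0, 3.2, 0.1, 1]]}}

```text
time_s: 13.92
tcp_pos: [0.5293, -0.1867, 0.089]
ee_rot: [[0.944, -0.329, -0.0], [-0.329, -0.944, -0.0], [-0.0, 0.0, -1.0]]
wrist_force: [-0.2, -0.0, -1.9]
gripper_width: 0.272
gripper_force: 29.8
```

Run:
```python
from h import *
goc(164,50,.14)
```

```text
now corner mm [106.3 115.3] target [ 0.5628 -0.2672]
t 13.92 tcp [ 0.5293 -0.1867  0.089 ] yaw -109.21 tilt [-0.0003 -0.0001] rz -0.006 d [ 5.81  6.5  -5.1 ] J6 73.7 w 0.272 gf 29.847278928256316 F [-0.2 -0.  -1.9]
```

>>> {"name": "arm_command", "arguments": {"deltas": [[0, 0, 0, 0, -1, 0, 1], [0, 0, 0, 0, -1, -2, 1], [0, 0, 0, 1, 0, -3, 1], [0, 0, 0, 3, 2, -3, 1], [0, 0, 0, 5.1, 4.5, -3, 1], [0, 0, 0, 5.1, 6.3, -3, 1], [0, 0, 0, 5.1, 6.3, -3, 1], [0, 0, 0, 5.1, 6.3, -3, 1]]}}

```text
time_s: 14.58
tcp_pos: [0.5568, -0.2626, 0.1186]
ee_rot: [[0.944, -0.33, -0.001], [-0.33, -0.944, 0.0], [-0.001, -0.0, -1.0]]
wrist_force: [-0.7, -0.4, -2.4]
gripper_width: 0.275
gripper_force: 29.8
```

Run:
```python
from h import *
import pickle
goc(157,52,.089)
a=cam('scene');b=cam('side');pickle.dump((a,b),open('s4.pkl','wb'))
A=cv2.resize(a['pixels'][175:265,310:440],(400,277),interpolation=2)
B=cv2.resize(b['pixels'][235:340,250:440],(800,442),interpolation=2);B[-0 or 442-0:]=0
im=np.zeros((600,800,3),np.uint8);im[158:]=B;im[:158]=cv2.resize(a['pixels'][180:260,300:440],(277,158)).repeat(1,0)[:, :].copy() if 0 else 0
cv2.imwrite('pics/s4.png',B)
```

```text
now corner mm [156.8  52.4] target [ 0.5569 -0.263 ]
t 14.58 tcp [ 0.5568 -0.2626  0.1186] yaw -109.26 tilt [-0.0009  0.0004] rz -0.007 d [0.03 0.04 2.96] J6 81.0 w 0.275 gf 29.8473389437531 F [-0.7 -0.4 -2.4]
```

View pics/s4.png

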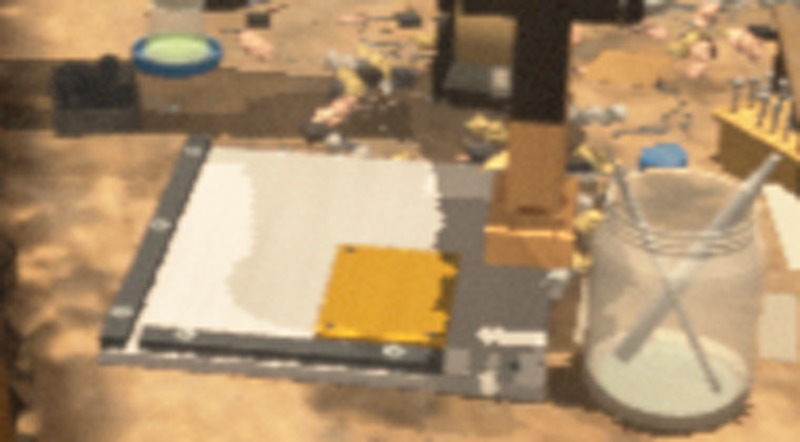

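The side picture shows the blank square and close to the short fence, with corners at (340,247), (458,252) and (318,335). The block hovers beyond it, clear of the jar. That is the last picture I may view, so from here I'll measure in code.

```bash
cat >> h.py <<'E'
def yellow(c):
    "quad of the blank's brass-coloured top -> corner-frame mm of contour corners"
    h=cv2.cvtColor(c['pixels'],cv2.COLOR_BGR2HSV); m=cv2.inRange(h,(17,150,50),(30,255,255)); roi=np.zeros_like(m)
    P=proj(c,np.array([np.r_[CO+RP@np.array(q),.013] for q in [(-.005,-.005),(.16,-.005),(.16,.19),(-.005,.19)]]))
    cv2.fillConvexPoly(roi,P.round().astype(int),255); m&=roi
    m=cv2.morphologyEx(m,cv2.MORPH_CLOSE,np.ones((3,3),np.uint8))
    k=max(cv2.findContours(m,cv2.RETR_EXTERNAL,cv2.CHAIN_APPROX_NONE)[0],key=cv2.contourArea)[:,0,:]
    w=np.array([RP.T@(ray(c,u,v,.013)[:2]-CO)*1e3 for u,v in k])
    r=cv2.minAreaRect(w.astype(np.float32)); 
    return np.round(r[0],1),np.round(r[1],1),round(r[2],1),w.min(0).round(1),w.max(0).round(1)
E
python3 - <<'E'
from h import *
import pickle
a,b=pickle.load(open('s4.pkl','rb'))
for c in(a,b): print(yellow(c))
o=lambda P:np.array(P)/4.21+[250,235]
f,e=fit(b,np.array([(-27,40),(27,40),(-27,-40)])/1e3,o([(340,247),(458,252),(318,335)]),.013,[.5,-.25,-.3])
print((RP.T@(f[:2]-CO)*1e3).round(1),np.degrees(f[2]-pl[2]),e)
# check plate seen by side: corner of fences top (103,345) outer c3 and c4 (195,137)
p,e=fit(b,np.array([(-90,-100),(-90,100)])/1e3,o([(103,345),(192,137)]),.014,[.5,-.2,-.34]);print(p,pl,e)
E
```

```text
(array([96.6, 45.8]), array([79.1, 52.7]), 89.6, array([70.1,  6.1]), array([123.1,  85.5]))
(array([99.9, 39.2]), array([81.7, 52.4]), 89.3, array([73.5, -1.4]), array([126.5,  80.1]))
[101.8  39.5] 1.329106071968674 0.6314953990871004
[ 0.49346046 -0.21486382 -0.32531586] [ 0.49376725 -0.20340195 -0.32956915] 0.2809407893875573
```

>>> {"name": "arm_command", "arguments": {"deltas": [[0, 0, 0, 0, 0, 1.5, 1], [0, 0, 0, 0, 0, 2.7, 1], [0, 0, 0, 0, 0, 2.95, 1], [0, 0, 0, -0.7, 0, 2.95, 1], [0, 0, 0, -1.4, 0, 2.95, 1], [0, 0, 0, -2.1, 0, 2.95, 1], [0, 0, 0, -2.8, 0, 2.95, 1], [0, 0, 0, -3.5, 0, 2.95, 1]]}}

```text
time_s: 15.35
tcp_pos: [0.5238, -0.2508, 0.0905]
ee_rot: [[0.945, -0.328, 0.002], [-0.328, -0.945, -0.001], [0.002, -0.0, -1.0]]
wrist_force: [0.6, -1.0, -2.2]
gripper_width: 0.27
gripper_force: 29.8
```

>>> {"name": "arm_command", "arguments": {"deltas": [[0, 0, 0, -0.7, 0, 0, 1], [0, 0, 0, -1.4, 0, 0, 1], [0, 0, 0, -2.1, 0, 0, 1], [0, 0, 0, -2.8, 0, 0, 1], [0, 0, 0, -3.4, 0, 0, 1], [0, 0, 0, -3.9, 0, 0, 1], [0, 0, 0, -4.2, 0, 0, 1], [0, 0, 0, -4.4, 0, 0, 1]]}}

```text
time_s: 16.02
tcp_pos: [0.4819, -0.2364, 0.0895]
ee_rot: [[0.944, -0.329, -0.0], [-0.329, -0.944, 0.0], [-0.0, 0.0, -1.0]]
wrist_force: [2.2, 0.1, -1.8]
gripper_width: 0.277
gripper_force: 29.8
```

Run:
```python
from h import *
goc(72,52,.089)
print(yellow(cam('scene')));print(yellow(cam('side')))
```

```text
now corner mm [77.5 52.9] target [ 0.4764 -0.2355]
t 16.02 tcp [ 0.4819 -0.2364  0.0895] yaw -109.18 tilt [-0.0004  0.0001] rz -0.005 d [-0.55  0.1   0.05] J6 79.6 w 0.277 gf 29.84762812939355 F [ 2.2  0.1 -1.8]
(array([31.7, 44.8]), array([79.6, 54.3]), 89.3, array([4.6, 5. ]), array([59.2, 84.7]))
(array([33.8, 39. ]), array([81.7, 52.3]), 89.4, array([ 7.4, -2.1]), array([59.7, 79.8]))
```

Continue in small steps until the force shows fence contact.

>>> {"name": "arm_command", "arguments": {"deltas": [[0, 0, 0, -0.15, 0, 0, 1], [0, 0, 0, -0.3, 0, 0, 1], [0, 0, 0, -0.4, 0, 0, 1], [0, 0, 0, -0.5, 0, 0, 1], [0, 0, 0, -0.5, 0, 0, 1], [0, 0, 0, -0.5, 0, 0, 1]]}}

```text
time_s: 16.62
tcp_pos: [0.4776, -0.2349, 0.0895]
ee_rot: [[0.944, -0.329, -0.0], [-0.329, -0.944, 0.0], [-0.0, -0.0, -1.0]]
wrist_force: [0.5, 0.2, -1.0]
gripper_width: 0.274
gripper_force: 29.8
```

>>> {"name": "arm_command", "arguments": {"deltas": [[0, 0, 0, -0.05, 0, 0, 1], [0, 0, 0, -0.1, 0, 0, 1], [0, 0, 0, -0.15, 0, 0, 1], [0, 0, 0, -0.2, 0, 0, 1], [0, 0, 0, -0.2, 0, 0, 1]]}}

```text
time_s: 17.03
tcp_pos: [0.4758, -0.2342, 0.0896]
ee_rot: [[0.944, -0.329, 0.0], [-0.329, -0.944, -0.0], [0.0, -0.0, -1.0]]
wrist_force: [1.0, -1.0, -1.7]
gripper_width: 0.276
gripper_force: 29.8
```

>>> {"name": "arm_command", "arguments": {"deltas": [[0, 0, 0, -0.05, 0, 0, 1], [0, 0, 0, -0.1, 0, 0, 1], [0, 0, 0, -0.15, 0, 0, 1], [0, 0, 0, -0.2, 0, 0, 1], [0, 0, 0, -0.2, 0, 0, 1]]}}

```text
time_s: 17.45
tcp_pos: [0.4745, -0.2336, 0.0897]
ee_rot: [[0.945, -0.328, 0.001], [-0.328, -0.945, -0.0], [0.001, -0.0, -1.0]]
wrist_force: [2.1, 0.5, -1.5]
gripper_width: 0.275
gripper_force: 29.8
```

Run:
```python
from h import *
goc(27,122,.089)
print(yellow(cam('scene')));print(yellow(cam('side')))
```

```text
now corner mm [69.5 53.2] target [ 0.4565 -0.1547]
t 17.45 tcp [ 0.4745 -0.2336  0.0897] yaw -109.17 tilt [ 0.0013 -0.0002] rz -0.005 d [-4.29 -6.86  0.06] J6 79.5 w 0.275 gf 29.83883237466216 F [ 2.1  0.5 -1.5]
(array([24.4, 45.7]), array([80. , 53.3]), 88.7, array([-1.8,  5.2]), array([51.6, 85.5]))
(array([25.8, 39.4]), array([82.6, 54.1]), 89.9, array([-1.3, -2. ]), array([52.8, 80.7]))
```

>>> {"name": "arm_command", "arguments": {"deltas": [[0, 0, 0, -0.05, 0, 0, 1], [0, 0, 0, -0.1, 0, 0, 1], [0, 0, 0, -0.15, 0, 0, 1], [0, 0, 0, -0.2, 0, 0, 1], [0, 0, 0, -0.2, 0, 0, 1]]}}

```text
time_s: 17.97
tcp_pos: [0.4733, -0.2332, 0.0901]
ee_rot: [[0.945, -0.328, 0.003], [-0.328, -0.945, -0.001], [0.003, -0.0, -1.0]]
wrist_force: [4.5, -0.1, -1.9]
gripper_width: 0.275
gripper_force: 29.9
```

>>> {"name": "arm_command", "arguments": {"deltas": [[0, 0, 0, 0.8, 0, 0, 1], [0, 0, 0, 1, 0, -1.5, 1], [0, 0, 0, 1, -1, -3.5, 1], [0, 0, 0, 0, -3.5, -3.5, 1], [0, 0, 0, -2, -6, -3.5, 1], [0, 0, 0, -4.3, -7.2, -3.5, 1], [0, 0, 0, -4.3, -7.2, -3.5, 1], [0, 0, 0, -4.3, -7.2, -3.5, 1]]}}

```text
time_s: 18.63
tcp_pos: [0.4525, -0.1501, 0.124]
ee_rot: [[0.945, -0.328, -0.006], [-0.328, -0.945, 0.0], [-0.005, 0.001, -1.0]]
wrist_force: [0.8, 0.4, -2.3]
gripper_width: 0.271
gripper_force: 30.0
```

Run:
```python
from h import *
goc(25,125,.089)
print(yellow(cam('scene')));print(yellow(cam('side')))
```

```text
now corner mm [ 21.7 125.1] target [ 0.4556 -0.1512]
t 18.63 tcp [ 0.4525 -0.1501  0.124 ] yaw -109.12 tilt [-0.0056  0.0003] rz -0.004 d [ 0.35 -0.    3.49] J6 69.7 w 0.271 gf 29.96069994260324 F [ 0.8  0.4 -2.3]
(array([23.4, 45.3]), array([50.4, 79.5]), 0.0, array([-1.8,  5.6]), array([48.6, 85.1]))
(array([25.6, 39.6]), array([81. , 54.2]), 89.9, array([-1.5, -0.9]), array([52.7, 80.1]))
```

>>> {"name": "arm_command", "arguments": {"deltas": [[0, 0, 0, 0.2, 0, 1.5, 1], [0, 0, 0, 0.2, 0, 3, 1], [0, 0, 0, 0.2, 0, 3.5, 1], [0, 0, 0, 0.2, 0.5, 3.5, 1], [0, 0, 0, 0.2, 0.9, 3.5, 1], [0, 0, 0, 0.2, 1.2, 3.5, 1], [0, 0, 0, 0.2, 1.4, 3.5, 1], [0, 0, 0, 0.2, 1.5, 3.5, 1]]}}

```text
time_s: 19.4
tcp_pos: [0.4523, -0.1661, 0.0902]
ee_rot: [[0.944, -0.329, 0.001], [-0.329, -0.944, 0.0], [0.001, -0.0, -1.0]]
wrist_force: [0.5, 0.6, -1.2]
gripper_width: 0.275
gripper_force: 30.0
```

>>> {"name": "arm_command", "arguments": {"deltas": [[0, 0, 0, 0, 0.05, 0, 1], [0, 0, 0, 0, 0.1, 0, 1], [0, 0, 0, 0, 0.15, 0, 1], [0, 0, 0, 0, 0.2, 0, 1], [0, 0, 0, 0, 0.2, 0, 1]]}}

```text
time_s: 19.82
tcp_pos: [0.4518, -0.1672, 0.0898]
ee_rot: [[0.945, -0.328, 0.001], [-0.328, -0.945, 0.0], [0.001, -0.001, -1.0]]
wrist_force: [0.9, 3.4, -0.5]
gripper_width: 0.274
gripper_force: 30.0
```

Run:
```python
from h import *
goc(25,110,.089)
```

```text
now corner mm [ 26.6 108.7] target [ 0.4507 -0.1654]
t 19.82 tcp [ 0.4518 -0.1672  0.0898] yaw -109.18 tilt [0.0011 0.0003] rz -0.005 d [-0.16 -0.13  0.08] J6 71.8 w 0.274 gf 29.954994512954727 F [ 0.9  3.4 -0.5]
```

>>> {"name": "arm_command", "arguments": {"deltas": [[0, 0, 0, 0, 0.05, 0, 1], [0, 0, 0, 0, 0.1, 0, 1], [0, 0, 0, 0, 0.15, 0, 1], [0, 0, 0, 0, 0.2, 0, 1], [0, 0, 0, 0, 0.2, 0, 1]]}}

```text
time_s: 20.23
tcp_pos: [0.4519, -0.1681, 0.0899]
ee_rot: [[0.944, -0.329, 0.003], [-0.329, -0.944, 0.002], [0.002, -0.003, -1.0]]
wrist_force: [2.2, 9.8, 2.2]
gripper_width: 0.27
gripper_force: 30.1
```

Run:
```python
from h import *
goc(25,110,.089)
print(yellow(cam('scene')));print(yellow(cam('side')))
```

```text
now corner mm [ 26.9 107.9] target [ 0.4507 -0.1654]
t 20.23 tcp [ 0.4519 -0.1681  0.0899] yaw -109.21 tilt [0.0028 0.0019] rz -0.006 d [-0.19 -0.21  0.09] J6 72.0 w 0.27 gf 30.054729972034693 F [2.2 9.8 2.2]
(array([23.8, 38.7]), array([51.3, 80.2]), 0.7, array([-1.8, -1.3]), array([49.9, 78.5]))
(array([25.9, 37.3]), array([82.4, 54.2]), 89.8, array([-1.3, -3.8]), array([53. , 78.6]))
```

>>> {"name": "arm_command", "arguments": {"deltas": [[0, 0, 0, 0, -0.8, 0, 1], [0, 0, 0, 0, -1, -1.5, 1], [0, 0, 0, 1, -1, -3.5, 1], [0, 0, 0, 3.5, 0, -3.5, 1], [0, 0, 0, 5.7, 2.5, -3.5, 1], [0, 0, 0, 5.7, 5.5, -3.5, 1], [0, 0, 0, 5.7, 6.5, -3.5, 1], [0, 0, 0, 5.7, 6.5, -3.5, 1]]}}

```text
time_s: 21.0
tcp_pos: [0.4814, -0.2512, 0.1235]
ee_rot: [[0.943, -0.332, -0.003], [-0.332, -0.943, 0.0], [-0.003, 0.001, -1.0]]
wrist_force: [0.9, 0.9, -3.3]
gripper_width: 0.275
gripper_force: 30.0
```

>>> {"name": "arm_command", "arguments": {"deltas": [[0, 0, 0, 0, 0, 1.5, 1], [0, 0, 0, 0, 0, 3, 1], [0, 0, 0, 0, 0, 3.5, 1], [0, 0, 0, -0.5, 0, 3.5, 1], [0, 0, 0, -0.9, 0, 3.5, 1], [0, 0, 0, -1.1, 0, 3.5, 1], [0, 0, 0, -1.2, 0, 3.5, 1], [0, 0, 0, -1.2, 0, 3.5, 1]]}}

```text
time_s: 21.67
tcp_pos: [0.4719, -0.2454, 0.0903]
ee_rot: [[0.945, -0.328, 0.001], [-0.328, -0.945, -0.0], [0.001, -0.0, -1.0]]
wrist_force: [0.3, -0.7, -2.0]
gripper_width: 0.27
gripper_force: 30.0
```

Run:
```python
from h import *
goc(68.5,45,.089)
```

```text
now corner mm [70.9 41.2] target [ 0.4709 -0.241 ]
t 21.67 tcp [ 0.4719 -0.2454  0.0903] yaw -109.16 tilt [ 0.001  -0.0002] rz -0.005 d [-0.24 -0.38  0.13] J6 80.8 w 0.27 gf 29.996190606616437 F [ 0.3 -0.7 -2. ]
```

>>> {"name": "arm_command", "arguments": {"deltas": [[0, 0, 0, -0.1, 0, 0, 1], [0, 0, 0, -0.2, 0, 0, 1], [0, 0, 0, -0.3, 0, 0, 1], [0, 0, 0, -0.4, 0, 0, 1], [0, 0, 0, -0.4, 0, 0, 1], [0, 0, 0, -0.4, 0, 0, 1]]}}

```text
time_s: 22.17
tcp_pos: [0.4695, -0.2445, 0.0901]
ee_rot: [[0.945, -0.328, 0.003], [-0.328, -0.945, -0.001], [0.003, -0.0, -1.0]]
wrist_force: [3.8, -1.1, -2.1]
gripper_width: 0.274
gripper_force: 30.0
```

Run:
```python
from h import *
goc(68.5,45,.089)
```

```text
now corner mm [68.4 41.2] target [ 0.4709 -0.241 ]
t 22.17 tcp [ 0.4695 -0.2445  0.0901] yaw -109.15 tilt [ 0.0033 -0.0009] rz -0.005 d [ 0.01 -0.38  0.11] J6 80.8 w 0.274 gf 29.99746152665466 F [ 3.8 -1.1 -2.1]
```

>>> {"name": "arm_command", "arguments": {"deltas": [[0, 0, 0, 0.8, 0, 0, 1], [0, 0, 0, 1, 0, -2, 1], [0, 0, 0, 1, 0, -5, 1], [0, 0, 0, 1, 0, -8, 1], [0, 0, 0, 1, -1, -9, 1], [0, 0, 0, 1, -3.5, -9, 1], [0, 0, 0, 1, -6.5, -9, 1], [0, 0, 0, 1, -9.5, -9, 1]]}}

```text
time_s: 22.83
tcp_pos: [0.5078, -0.1568, 0.1788]
ee_rot: [[0.944, -0.331, -0.003], [-0.331, -0.944, 0.001], [-0.003, 0.0, -1.0]]
wrist_force: [-0.2, -0.2, -2.2]
gripper_width: 0.274
gripper_force: 30.0
```

Run:
```python
from h import *
print(yellow(cam('scene')));print(yellow(cam('side')))
go(.59,.12,.18,-140)
```

```text
(array([23.4, 39.4]), array([50.9, 81. ]), 1.5, array([-1.8, -0.9]), array([49.9, 79.6]))
(array([25.7, 36. ]), array([55.1, 78.1]), 1.5, array([-1.5, -3.8]), array([53.1, 75.7]))
t 22.93 tcp [ 0.5091 -0.1546  0.1787] yaw -108.97 tilt [-0.0024  0.001 ] rz 0.541 d [ -1.28 -28.6   -0.12] J6 70.5 w 0.277 gf 29.9969034595415 F [ 0.  -0.1 -1.3]
```

>>> {"name": "arm_command", "arguments": {"deltas": [[0, 0, 0.06, -0.2, -2.5, 0, 1], [0, 0, 0.13, -0.4, -6, 0, 1], [0, 0, 0.2, -0.6, -9.8, 0, 1], [0, 0, 0.27, -0.8, -13.6, 0, 1], [0, 0, 0.34, -1, -17.4, 0, 1], [0, 0, 0.41, -1.1, -21.2, 0, 1], [0, 0, 0.48, -1.2, -25, 0, 1], [0, 0, 0.54, -1.3, -28.6, 0, 1]]}}

```text
time_s: 23.6
tcp_pos: [0.5897, 0.1183, 0.1783]
ee_rot: [[0.639, -0.77, -0.004], [-0.77, -0.639, -0.001], [-0.001, 0.003, -1.0]]
wrist_force: [0.1, 0.4, -2.3]
gripper_width: 0.269
gripper_force: 30.0
```

Run:
```python
from h import *
go(.564,.231,.0805,-159.6)
```

```text
t 23.6 tcp [0.5897 0.1183 0.1783] yaw -140.32 tilt [-0.0035 -0.0012] rz 0.337 d [-10.31  -5.25   9.78] J6 13.0 w 0.269 gf 29.99252462759614 F [ 0.1  0.4 -2.3]
```

>>> {"name": "arm_command", "arguments": {"deltas": [[0, 0, 0.08, -2.6, -1.3, 0, 1], [0, 0, 0.16, -5.2, -2.6, 0, 1], [0, 0, 0.24, -7.8, -4, 0, 1], [0, 0, 0.335, -10.3, -5.2, 0, 1], [0, 0, 0.335, -10.3, -5.2, 3, 1], [0, 0, 0.335, -10.3, -5.2, 6, 1], [0, 0, 0.335, -10.3, -5.2, 8.5, 1], [0, 0, 0.335, -10.3, -5.2, 8.5, 1]]}}

```text
time_s: 24.27
tcp_pos: [0.5596, 0.2265, 0.0876]
ee_rot: [[0.352, -0.936, -0.014], [-0.936, -0.352, -0.008], [0.002, 0.016, -1.0]]
wrist_force: [-1.4, -1.0, -3.2]
gripper_width: 0.275
gripper_force: 30.0
```

>>> {"name": "arm_command", "arguments": {"deltas": [[0, 0, 0, 0, 0, 0.5, 1], [0, 0, 0, 0, 0, 0.9, 1], [0, 0, 0, 0, 0, 1.2, 1], [0, 0, 0, 0, 0, 1.2, 1], [0, 0, 0, 0, 0, 1.2, 1]]}}

```text
time_s: 24.68
tcp_pos: [0.5648, 0.2291, 0.0836]
ee_rot: [[0.353, -0.936, 0.001], [-0.936, -0.353, 0.001], [-0.0, -0.002, -1.0]]
wrist_force: [-0.6, -0.5, -1.3]
gripper_width: 0.272
gripper_force: 30.0
```

>>> {"name": "arm_command", "arguments": {"deltas": [[0, 0, 0, 0, 0, 0.1, 1], [0, 0, 0, 0, 0, 0.2, 1], [0, 0, 0, 0, 0, 0.3, 1], [0, 0, 0, 0, 0, 0.3, 1], [0, 0, 0, 0, 0, 0.3, 1]]}}

```text
time_s: 25.1
tcp_pos: [0.5643, 0.2289, 0.0795]
ee_rot: [[0.353, -0.936, -0.0], [-0.936, -0.353, -0.0], [-0.0, 0.0, -1.0]]
wrist_force: [0.1, 0.8, -2.1]
gripper_width: 0.276
gripper_force: 30.0
```

>>> {"name": "arm_command", "arguments": {"deltas": [[0, 0, 0, 0, 0, 0.1, 1], [0, 0, 0, 0, 0, 0.1, 1], [0, 0, 0, 0, 0, 0.1, 0.4], [0, 0, 0, 0, 0, 0.1, 0.2], [0, 0, 0, 0, 0, 0.1, -0.4], [0, 0, 0, 0, 0, 0.1, -1], [0, 0, 0, 0, 0, 0.1, -1], [0, 0, 0, 0, 0, 0.1, -1]]}}

```text
time_s: 25.77
tcp_pos: [0.5644, 0.229, 0.0785]
ee_rot: [[0.353, -0.936, 0.0], [-0.936, -0.353, 0.0], [0.0, -0.0, -1.0]]
wrist_force: [0.6, -0.2, 0.2]
gripper_width: 0.593
gripper_force: 0.0
```

>>> {"name": "arm_command", "arguments": {"deltas": [[0, 0, 0, 0, 0, 0, -1], [0, 0, 0, 0, 0, 0, -1], [0, 0, 0, 0, 0, -1, -1], [0, 0, 0, 0, 0, -3, -1], [0, 0, 0, 0, 0, -6, -1], [0, 0, 0, 0, 0, -9, -1], [0, 0, 0, 0, 0, -12, -1], [0, 0, 0, 0, 0, -12, -1]]}}

```text
time_s: 26.43
tcp_pos: [0.5678, 0.2305, 0.2069]
ee_rot: [[0.355, -0.935, 0.013], [-0.935, -0.355, 0.006], [-0.001, -0.014, -1.0]]
wrist_force: [1.0, -0.2, 1.2]
gripper_width: 0.996
gripper_force: 0.0
```

Run:
```python
from h import *
import pickle
go(.46,-.19,.24,103)
a=cam('scene');b=cam('side');w=cam('wrist');pickle.dump((a,b,w),open('s5.pkl','wb'))
print(yellow(a),yellow(b))
s0=pickle.load(open('scene0.pkl','rb'))
# change of block region vs start
print('block diff',np.abs(a['pixels'][280:345,170:222].astype(int)-s0['pixels'][280:345,170:222]).mean())
```

```text
t 26.43 tcp [0.5678 0.2305 0.2069] yaw -159.23 tilt [0.0131 0.0064] rz 1.706 d [35.49 24.94 -3.71] J6 -16.6 w 0.996 gf 0.0 F [ 1.  -0.2  1.2]
(array([23.6, 39.4]), array([51.1, 80.8]), 1.1, array([-1.8, -0.9]), array([49.9, 79.6])) (array([25.6, 35.3]), array([53.9, 78. ]), 0.2, array([-1.3, -3.8]), array([52.7, 74.3]))
block diff 24.6861932938856
```

>>> {"name": "arm_command", "arguments": {"deltas": [[0, 0, 0.1, 0, 0, -3, -1], [0, 0, 0.2, 2, 1.5, -3.7, -1], [0, 0, 0.32, 4.6, 3.3, -3.7, -1], [0, 0, 0.44, 7.4, 5.3, -3.7, -1], [0, 0, 0.56, 10.2, 7.3, -3.7, -1], [0, 0, 0.68, 13, 9.3, -3.7, -1], [0, 0, 0.8, 15.8, 11.3, -3.7, -1], [0, 0, 0.92, 18.6, 13.1, -3.7, -1]]}}

```text
time_s: 27.25
tcp_pos: [0.5056, 0.007, 0.2342]
ee_rot: [[-0.535, -0.845, -0.003], [-0.845, 0.535, -0.001], [0.002, 0.002, -1.0]]
wrist_force: [0.5, -1.2, 0.4]
gripper_width: 1.0
gripper_force: 0.0
```

Run:
```python
from h import *
go(.4571,-.1969,.241,103.3)
```

```text
t 27.25 tcp [0.5056 0.007  0.2342] yaw 147.64 tilt [-0.0033 -0.0007] rz 0.774 d [19.82 -6.81 -0.65] J6 -51.5 w 1.0 gf 0.0 F [ 0.5 -1.2  0.4]
```

>>> {"name": "arm_command", "arguments": {"deltas": [[0, 0, 0.1, 3, -1, -0.1, -1], [0, 0, 0.2, 6, -2, -0.3, -1], [0, 0, 0.3, 9, -3, -0.5, -1], [0, 0, 0.4, 12, -4.1, -0.6, -1], [0, 0, 0.5, 15, -5.2, -0.6, -1], [0, 0, 0.6, 17.5, -6, -0.6, -1], [0, 0, 0.7, 19.5, -6.7, -0.6, -1], [0, 0, 0.77, 19.8, -6.8, -0.6, -1]]}}

```text
time_s: 27.92
tcp_pos: [0.4583, -0.1976, 0.24]
ee_rot: [[-0.973, -0.232, -0.004], [-0.232, 0.973, 0.0], [0.004, 0.001, -1.0]]
wrist_force: [-0.1, -0.2, 0.1]
gripper_width: 1.002
gripper_force: 0.0
```

>>> {"name": "arm_command", "arguments": {"deltas": [[0, 0, 0, 0, 0, 0, -1], [0, 0, 0, 0, 0, 0, -1], [0, 0, 0, 0, 0, 0, -1]]}}

```text
time_s: 28.17
tcp_pos: [0.4599, -0.1948, 0.2408]
ee_rot: [[-0.97, -0.241, -0.002], [-0.241, 0.97, 0.0], [0.001, 0.001, -1.0]]
wrist_force: [-0.4, 0.0, 0.2]
gripper_width: 0.997
gripper_force: 0.0
```

```bash
cat > chk.py <<'E'
from h import *
import pickle
w=cam('wrist');a=cam('scene');pickle.dump((w,a),open('s6.pkl','wb'))
go(.4571,-.1969,.241,103.3)
def edges(c,m,z,name):
    k=max(cv2.findContours(m,cv2.RETR_EXTERNAL,cv2.CHAIN_APPROX_NONE)[0],key=cv2.contourArea)
    q=np.array([RP.T@(ray(c,u,v,z)[:2]-CO)*1e3 for u,v in k[:,0]]); r=cv2.minAreaRect(q.astype(np.float32)); print(name,np.round(r[0],1),np.round(r[1],1),round(r[2],2))
    return q
h=cv2.cvtColor(w['pixels'],cv2.COLOR_BGR2HSV)
m=cv2.morphologyEx(cv2.inRange(h,(15,140,40),(32,255,255)),cv2.MORPH_OPEN,np.ones((5,5),np.uint8))
roi=np.zeros_like(m);P=proj(w,np.array([np.r_[CO+RP@np.array(q),.013] for q in [(-.012,-.012),(.16,-.012),(.16,.19),(-.012,.19)]]));cv2.fillConvexPoly(roi,P.round().astype(int),255)
q=edges(w,m&roi,.013,'blank')
for n,sel,ax in [('left',(q[:,0]<10)&(q[:,1]>10)&(q[:,1]<70),0),('right',(q[:,0]>40)&(q[:,1]>10)&(q[:,1]<70),0),('bottom',(q[:,1]<10)&(q[:,0]>8)&(q[:,0]<45),1),('top',(q[:,1]>65)&(q[:,0]>8)&(q[:,0]<45),1)]:
    f=np.polyfit(q[sel][:,1-ax],q[sel][:,ax],1); print(n,np.polyval(f,40 if ax==0 else 27).round(1),np.degrees(f[0]).round(2))
# bright slab visible between fences and blank? profiles (grey) across each fence along plate x / y
g=cv2.cvtColor(w['pixels'],cv2.COLOR_BGR2GRAY)
for y in (20,60): print('x-prof',[int(g[tuple(proj(w,np.r_[CO+RP@np.array([x,y])/1e3,.013])[0].round().astype(int)[::-1])]) for x in range(-16,8)])
for x in (15,40): print('y-prof',[int(g[tuple(proj(w,np.r_[CO+RP@np.array([x,y])/1e3,.013])[0].round().astype(int)[::-1])]) for y in range(-16,8)])
# block upright/tray: scene comparisons with the start (block)
s0=pickle.load(open('scene0.pkl','rb'))['pixels'].astype(int); d=np.abs(a['pixels']-s0).mean(2)
for n,(x0,x1,y0,y1) in dict(block=(172,218,283,342),jar=(343,378,140,188),cup=(300,328,270,306),tin=(243,280,300,332)).items(): print(n,d[y0:y1,x0:x1].mean().round(1))
hs=cv2.cvtColor(a['pixels'],cv2.COLOR_BGR2HSV);
cv2.imwrite('pics/s6.png',a['pixels'])
E
python3 chk.py
```

```text
t 28.27 tcp [ 0.4601 -0.1946  0.2412] yaw 103.97 tilt [-0.0008  0.0002] rz 0.012 d [ 0.35 -0.15  0.02] J6 -71.7 w 1.003 gf 0.0 F [-0.3 -0.  -0.3]
blank [26.1 39.5] [79.7 53.5] 89.83
left -0.2 0.01
right 52.2 0.44
bottom 0.2 1.23
top 78.7 0.79
x-prof [151, 152, 155, 128, 108, 105, 107, 108, 105, 105, 106, 102, 101, 105, 106, 101, 136, 199, 201, 200, 199, 200, 204, 204]
x-prof [162, 175, 176, 144, 99, 102, 102, 102, 103, 104, 103, 99, 99, 103, 101, 104, 173, 192, 192, 190, 192, 193, 194, 193]
y-prof [200, 200, 199, 185, 131, 119, 123, 127, 125, 122, 120, 117, 106, 107, 106, 92, 145, 206, 208, 207, 206, 206, 206, 206]
y-prof [206, 204, 202, 176, 139, 121, 123, 126, 122, 118, 119, 120, 121, 123, 114, 104, 201, 222, 222, 221, 220, 221, 220, 221]
block 8.6
jar 4.9
cup 36.1
tin 3.5
```

Run:
```python
from h import *
import pickle
s0=pickle.load(open('scene0.pkl','rb'));w,a=pickle.load(open('s6.pkl','rb'));a4,b4=pickle.load(open('s4.pkl','rb'));b0=pickle.load(open('side0.pkl','rb'))
def blue(c,x0,x1,y0,y1):
    m=cv2.inRange(cv2.cvtColor(c['pixels'][y0:y1,x0:x1],cv2.COLOR_BGR2HSV),(95,90,30),(125,255,255));M=cv2.moments(m,True);return M['m00'],M['m10']/max(M['m00'],1)+x0,M['m01']/max(M['m00'],1)+y0
for n,c in dict(s0=s0,s4=a4,s6=a).items(): print(n,blue(c,290,340,260,312))
bn=cam('side')
for n,c in dict(b0=b0,b4=b4,b6=bn).items(): print(n,blue(c,275,310,230,260))
# tray pose from scene: dark blob near predicted position
p=proj(a,np.array([[.40,-.015,.014]]))[0];print('tray px',p, a['pixels'][int(p[1]),int(p[0])], a4['pixels'][int(p[1]),int(p[0])])
```

```text
s0 (90.0, 311.65555555555557, 297.4888888888889)
s4 (92.0, 311.8152173913044, 297.5)
s6 (91.0, 312.3736263736264, 298.0659340659341)
b0 (19.0, 287.7894736842105, 250.4736842105263)
b4 (24.0, 289.0833333333333, 250.75)
b6 (24.0, 289.0, 250.83333333333334)
tray px [353.74951804 283.6015376 ] [65 69 70] [43 46 46]
```

The cup has not moved, the difference there being only shadow. The blank is home, and the tray and block stand on the bench.

```bash
python3 -c "
from station import *
print(sense()['time_s'],finish_job())"
```

```text
the job is handed in; nothing more can be done
28.3167 None
```

I handed the job in at 28.3 s. The blank measured flush against both fences, to within about 1 mm and 1°. The tray and the released push block stand on the bench off the plate, and the jar, oil cup and tin were left where they were. The hand-in returned no verdict.

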